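Index the shuttle to the knockout station and eject the blank

TASK

Pull out the red spring plunger knob, slide the shuttle to the next hole, over the knockout rod, and let the plunger snap fully in. Then push the green pad of the knockout lever all the way down so that the rod lifts the brass blank out of its nest, take the blank and stand it upright, wholly on top of the wooden block. Set it down, do not drop it, and leave the box and the tape roll where they are.

Things in the scene. Friction and masses are not known exactly. Their poses are not given: they have to be found in the camera images.
- fixture: Fixed fixture: dark base plate 165 x 210 x 12 mm, two rails along its y. Origin on the worktop under the rails' middle; y points away from the robot, -x (the plunger's side) to the robot's left, z up (yaw -1.5 to -1.05 rad). A grey shuttle (nest block 90 x 84 mm, top at z = 112 mm) slides on the rails; the inclined index bar has two holes 80 mm apart. It starts locked in the far one.
- shuttle (a joint): Travel of the shuttle along the fixture's -y (towards the robot), m: 0 at the starting hole, 0.080 at the next hole, stop at 0.100. About 1.5 N of friction. It moves only while the plunger is drawn by more than 10 mm; the pin has 1.5 mm play each way in its hole, and its round tip finds the hole within about 4 mm.
- plunger (a joint): Draw of the spring plunger along its axis, m: 0 fully home, about 0.010 when the pin rides on the bar between the holes, stop at 0.022. The spring pulls it home with 5 N at 0 and 13 N at 0.022.
- knob_grip (a point): Middle of the red plunger knob on the shuttle, 115 mm from the nest's centre: round head 36 mm across, reaching 12 mm below and 14 mm above this point along its axis; the bush begins 24 mm below. Site z is the plunger's axis, out of the knob, the way to pull: 35 degrees from vertical, leaning to fixture -x. Site y is the fixture's y. Come in along this axis because of the hood.
- hood_edge (a point): Middle of the lower outer edge of the yellow hood on the shuttle, 87 mm above the knob's middle and 8 mm from it towards the nest (fixture +x). The hood is 84 mm wide, 6 mm thick, and reaches 46 mm from here towards the nest, on two posts; it is in the way of an upright gripper on the knob.
- nest_rim (a point): Centre of the nest's mouth on the shuttle's top face: a round pocket 59 mm across and 44 mm deep. The hood's posts stand 62 to 70 mm from it on the -x side.
- eject_station (a point): Fixed point on the axis of the knockout rod (20 mm across) at the height of the nest's mouth: the nest's centre stands here when the shuttle is locked in the next hole. The rod enters the nest only there.
- knockout_lever (a joint): Angle of the knockout lever, rad: 0 up, 0.65 fully down (starts at 0 to 0.10). It moves stiffly (6 to 12 N on the pad) and stays where it is left. The rod rises 71 mm per rad, 46 mm in all: the first 16 mm free, then it lifts the blank by 30 mm.
- lever_pad (a point): Middle of the top of the lever's green pad, 40 x 44 mm, on the fixture's +x side. Press it down with shut fingers; it swings on an arc about lever_hinge, from 97 mm above the worktop (lever up) to about 29 mm (lever down).
- lever_hinge (a point): Lever's hinge, 32 mm above the worktop; the hinge axis is the fixture's y, a positive turn (right-hand rule) lowers the pad.
- blank: Brass blank, a plain cylinder 56 mm across and 42 mm tall, dark disc 34 mm across on top, 0.25 to 0.45 kg. Origin in the centre of its underside, z up along its axis. It starts in the nest with its top 2 mm below the nest's mouth and cannot be gripped there; knocked out, it stands 28 mm out of the mouth.
- block_top (a point): Centre of the top of the wooden block (130 mm in its x, 161 mm in its y, 46 mm high, fixed), to the right of the fixture; axes are the block's.
- bearing_box: Bystander: small box, 49 x 95 x 40 mm, origin in the centre of its underside; leave it alone.
- blue_tape: Bystander: blue roll of tape, 76 mm across, 24 mm high, origin in the centre of its underside; leave it alone.
Not all that is in view belongs to the job. There is more than one size of the blank; the one meant has the size given above.

How it is judged:
By the outcome, as a careful person would: the job done as asked, in the order asked, and still so for the second after the job is handed in, with the robot touching nothing.
It also fails if it takes over 72 s, if anything falls off the work surface, if the arm or the gripper's body presses on something with over 40 N, if the wrist force passes 120 N, or if a joint passes its speed limit or range.

ROBOT

A 7-joint arm with a two-finger parallel gripper is mounted at the origin on the work surface; the furniture and walls round the work are solid. World frame = base frame: x ahead of the robot, y to its left, z up, the work surface at z = 0. Lengths are in m, angles in rad, forces in N, time in s.
With the tool pointing down it reaches from about 0.4 to 0.875 m from the base axis. Payload 19.3 kg.
Tool frame: the origin (TCP) lies on the centre line of the jaws, within the pads' length; the fingertips stand 11 mm ahead of it and the grasp point (between the pads) lies 8 mm behind it; y points along the fingers, x is the direction in which the jaws open and shut, and the axes are right-handed (so a half turn about y gives the same grasp; the last joint's range is limited). The gripper opens to 85 mm and grips with 20 to 120 N. Pads are 22 mm wide; open, the fingers measure 114 mm over their backs; the gripper's body (76 mm by 85 mm) begins 54 mm behind the grasp point. The pads swing forward as they close: fully open they stand 13 mm farther back than shut.
Start: joints at [-1.189, 0.521, -0.036, 1.599, 0.021, 1.021, -0.113], TCP at [0.273, 0.562, 0.242] pointing down, gripper open.
Joint ranges: [-2.91, 2.91], [-0.3, 2.13], [-1.5, 1.42], [0.17, 2.43], [-1.26, 4.41], [0.16, 1.93], [-2.52, 2.52]. Speed limits (rad/s): [1.89, 1.89, 2.39, 2.39, 3.01, 3.01, 3.01].

INTERFACE

Orientations are given as [roll, pitch, yaw] about the fixed x, y, z axes, in that order (R = Rz(yaw) Ry(pitch) Rx(roll)).
In Python, from workcell import monitor, cams, bot gives the robot as it stands.
- The arm moves only by the tool send_rows, never from a script. Its argument "series" is text: rows parted by semicolons, each of 7 numbers parted by spaces: the turn, a rotation vector about the tool's x, y, z in rad, then the shift along the tool's x, y, z in mm, then the opening, from 0 (shut) to 1 (fully open). In form: ax ay az tx ty tz claw; .... A call has 1 to 20 rows; each row is the pose to reach, as a shift and turn from the pose commanded when the call began, along the tool's axes at that moment; what a row does not reach only later rows make up. A row lasts 1/12 s, in which the tool goes at most 41.7 mm and 7.16 degrees, less where a joint would pass 70% of its speed; a pose out of reach is approached as far as the arm can. A call with a gripper value outside its range is refused whole. The fingers move at their own pace and stop on an object; "force" is the grip in N (left out, the last holds). Time passes only in rows, so rows that repeat a pose let the fingers close. It gives the time, the measured TCP pose, the force and the opening at its end, in the units of the state.
- monitor.observe(): the state, without advancing time (a new reading comes with each control period).
- cams.grab_frame(name): name is "scene" or "top"; returns the picture (400x640x3 uint8, red, green, blue); there is no depth.
- cams.get_calibration(name): a dict with "mtx" (3x3 intrinsics, pixels), "origin" and "attitude" of the camera in the world. Camera axes: x right, y down, z forward; pixel columns grow to the right and rows downward; lengths in m; the calibration is good to about 2 mm. A picture is of the moment at which its call begins. get_calibration takes no time and is no camera call.
- bot.job_done(): hands the job in, once; it reports no verdict.
The state is a dict: "clock": time; "qpos": joint angles; "qd": joint speeds; "joint_efforts": joint torques, N m; "position": TCP position; "tool_rot": TCP orientation; "force": force on the tool from outside, world axes, zero at the start; "moment": the same for the moment, N m; "grip_width": finger opening in m.
Only numpy, scipy, OpenCV 4.12 (cv2) and the standard library are available. Lean on these libraries where they do the work, as an engineer would, in place of code of your own. Each camera call takes 0.05 s, during which the arm holds its last target.

## Working session

There is one attempt and no reset: what is moved stays moved. The work goes in short steps, Python scripts to look and compute and a tool call to move; the robot and the scene stay as the last step left them, time stands still between calls to the robot, and variables do not carry over. Pictures are saved under pics/ and viewed, and the job is handed in when it is done.

Besides the shell and the picture viewer there is one more tool, called after "Request:" as name(argument=value, ...) on one line, values as JSON. send_rows: Moves the arm, as the interface text tells. Its arguments: {"type":"object","properties":{"series":{"type":"string"},"force":{"type":"number"}},"required":["series"]}

```bash
ls; mkdir -p pics; python3 - <<'E'
from workcell import monitor, cams, bot
import cv2
print(monitor.observe())
for n in("scene","top"):
    print(n,cams.get_calibration(n)); cv2.imwrite(f"pics/{n}0.png",cams.grab_frame(n)[:,:,::-1])
E
```

```text
pics
{'clock': 0.0, 'qpos': array([-1.18921812,  0.52201084, -0.03629983,  1.6000126 ,  0.02121929,
        1.02105836, -0.11282023]), 'qd': array([ 0.0003419 , -0.00211689, -0.00042984, -0.00272657,  0.00057322,
       -0.00050148, -0.0002413 ]), 'joint_efforts': array([-4.86701319e-04, -9.27132654e+01,  1.97951876e+00, -3.69945681e+01,
        1.78304699e-02,  8.26410076e-03,  9.27449690e-06]), 'position': array([0.27276643, 0.56198611, 0.24172636]), 'tool_rot': array([-1.57090396e+00,  1.09863732e-03,  1.11897413e+00]), 'force': array([-0.24351886,  0.16180817,  0.17643666]), 'moment': array([-0.03814126,  0.07916349,  0.02240123]), 'grip_width': 0.08566641036746499}
scene {'mtx': array([[403.41815867,   0.        , 323.9094133 ],
       [  0.        , 403.41815867, 200.10827392],
       [  0.        ,   0.        ,   1.        ]]), 'origin': array([-0.12657629, -0.588199  ,  0.9034001 ]), 'attitude': array([-2.34489618, -0.01028513, -0.96722131])}
top {'mtx': array([[412.81328179,   0.        , 321.77960213],
       [  0.        , 412.81328179, 194.54228457],
       [  0.        ,   0.        ,   1.        ]]), 'origin': array([ 0.41322391, -0.16234794,  1.04105109]), 'attitude': array([-3.04217267e+00,  1.84278076e-03, -1.56622096e+00])}
```

View pics/scene0.png

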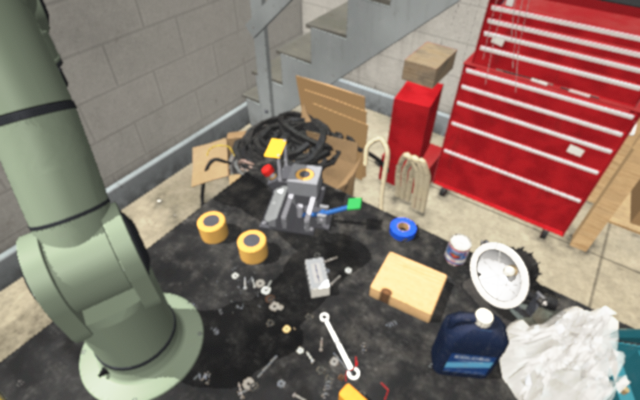

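View pics/top0.png

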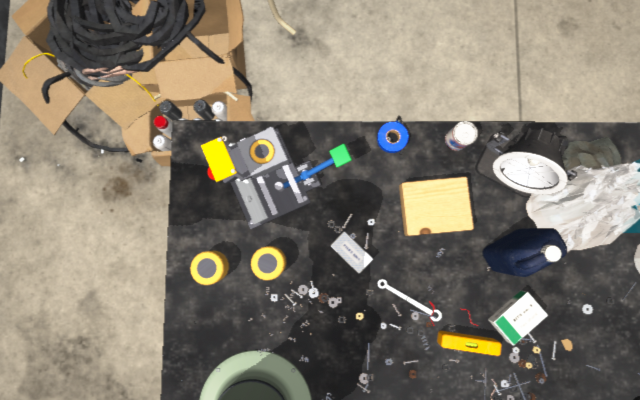

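The scene view shows the fixture at about (295,190), the knob at (267,170), the green pad at (355,204) and the block at (408,286). In the top view the fixture is at (265,170), the pad at (341,155) and the block at (437,206). I'll zoom in next.

```bash
python3 - <<'E'
import cv2
a=cv2.imread("pics/scene0.png")[125:245,220:380]; cv2.imwrite("pics/s0z.png",cv2.resize(a,None,fx=5,fy=5,interpolation=cv2.INTER_CUBIC))
a=cv2.imread("pics/top0.png")[115:235,195:355]; cv2.imwrite("pics/t0z.png",cv2.resize(a,None,fx=5,fy=5,interpolation=cv2.INTER_CUBIC))
E
```

```text
(no output)
```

View pics/s0z.png

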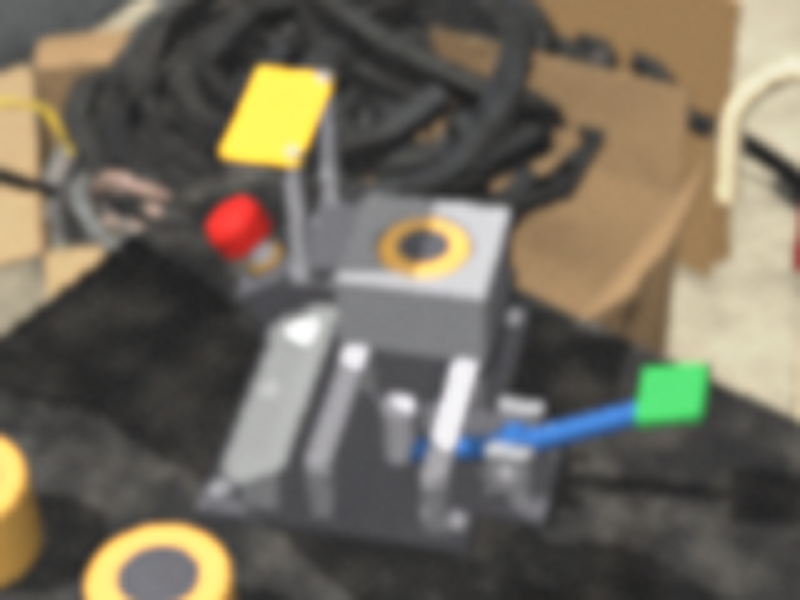

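View pics/t0z.png

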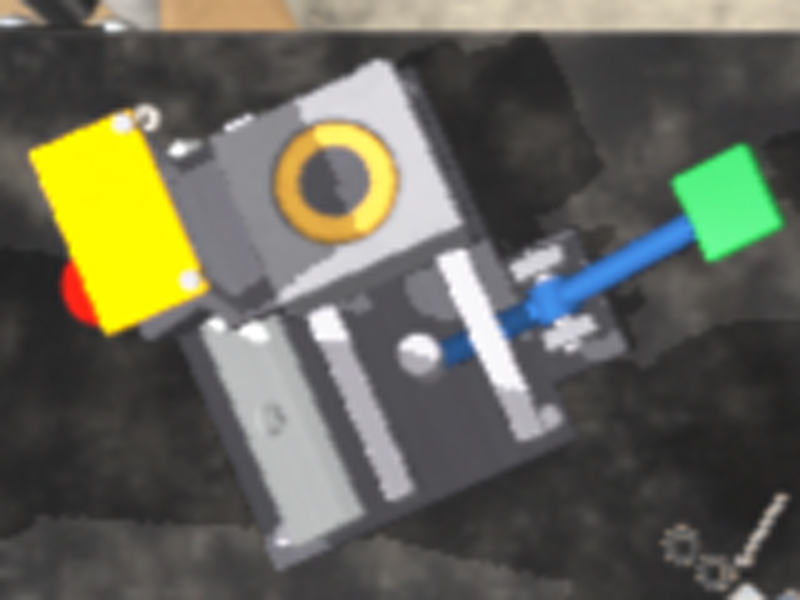

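```bash
cat > h.py <<'E'
import numpy as np, cv2
from scipy.spatial.transform import Rotation as Ro
from workcell import monitor, cams, bot
C={n:cams.get_calibration(n) for n in("scene","top")}
def P(n):
    c=C[n];R=Ro.from_euler('xyz',c['attitude']).as_matrix()
    return c['mtx']@np.c_[R.T,-R.T@c['origin']]
def proj(n,X):
    X=np.atleast_2d(X);h=np.c_[X,np.ones(len(X))]@P(n).T
    return h[:,:2]/h[:,2:]
def tri(s,t):
    h=cv2.triangulatePoints(P('scene'),P('top'),np.array(s,float).reshape(-1,2).T,np.array(t,float).reshape(-1,2).T)
    return (h[:3]/h[3]).T
def onz(n,p,z):
    c=C[n];R=Ro.from_euler('xyz',c['attitude']).as_matrix()
    d=R@np.linalg.solve(c['mtx'],[p[0],p[1],1]);return c['origin']+d*(z-c['origin'][2])/d[2]
E
python3 - <<'E'
from h import *
np.set_printoptions(precision=4,suppress=True)
Z=lambda l,o:(np.array(l,float)-2)/5+o
so=[220,125];to=[195,115]
N=dict(blank=((424,246),(336,181)),hA=((262,65),(30,153)),hB=((335,72),(133,108)),hC=((298,166),(208,288)),hD=((218,158),(107,335)),
pA=((645,366),(672,180)),pB=((710,366),(745,143)),pC=((703,420),(783,222)),pD=((636,424),(712,263)),nB=((513,207),(380,58)),nC=((495,298),(465,222)),nD=((335,283),(292,304)),nA=((360,195),(207,140)),rod=((400,402),(418,350)))
for k,(s,t) in N.items():
    X=tri(Z(s,so),Z(t,to))[0]
    print(k,X,'res',proj('scene',X)[0]-Z(s,so),proj('top',X)[0]-Z(t,to))
b=onz('top',Z((336,181),to),.11);print(b,onz('scene',Z((424,246),so),.11))
# base corner bottom-left/right
for p in((275,570),(575,435)): print(onz('top',Z(p,to),.012))
bl=cv2.imread('pics/scene0.png')
for n,p in(('top',[(401,182),(469,177),(474,232),(404,236)]),('scene',[(388,254),(447,273),(433,307),(369,287)])):
    for q in p: print(n,onz(n,q,.046))
E
```

```text
blank [ 0.606  -0.022   0.1098] res [ 0.1085 -0.0048] [-0.1076  0.0836]
hA [0.5994 0.091  0.1994] res [-0.239  -0.0043] [ 0.2542 -0.2018]
hB [0.6176 0.049  0.2012] res [ 0.0939 -0.0013] [-0.0998  0.0785]
hC [0.5435 0.0176 0.1932] res [0.0605 0.0001] [-0.0613  0.0486]
hD [0.5236 0.0592 0.1928] res [0.1405 0.0041] [-0.1423  0.1142]
pA [ 0.6113 -0.1766  0.0912] res [-0.0137  0.0016] [ 0.0131 -0.0098]
pB [ 0.6276 -0.2103  0.0972] res [ 0.0327 -0.0045] [-0.0312  0.0233]
pC [ 0.5909 -0.228   0.0937] res [ 0.0888 -0.0119] [-0.0828  0.0618]
pD [ 0.5728 -0.1953  0.0864] res [ 0.073  -0.0082] [-0.0678  0.0511]
nB [ 0.6651 -0.0432  0.1103] res [-0.7214  0.0489] [ 0.7355 -0.5584]
nC [ 0.5883 -0.0836  0.1127] res [-0.7849  0.0461] [ 0.7663 -0.5832]
nD [ 0.5477 -0.0023  0.1123] res [ 0.6697 -0.0123] [-0.6479  0.5137]
nA [0.6243 0.039  0.1085] res [ 0.603  -0.0164] [-0.6093  0.4806]
rod [ 0.5353 -0.0549  0.0537] res [ 0.0348 -0.0012] [-0.0324  0.0252]
[ 0.6062 -0.0223  0.11  ] [ 0.6057 -0.0219  0.11  ]
[0.43  0.019 0.012]
[ 0.498  -0.1296  0.012 ]
top [ 0.5439 -0.3523  0.046 ]
top [ 0.5569 -0.5178  0.046 ]
top [ 0.4238 -0.5257  0.046 ]
top [ 0.4134 -0.3576  0.046 ]
scene [ 0.5294 -0.3554  0.046 ]
scene [ 0.5621 -0.5093  0.046 ]
scene [ 0.4493 -0.5199  0.046 ]
scene [ 0.41   -0.3656  0.046 ]
```

```bash
cat >> h.py <<'E'
yaw=-1.138
ex=np.array([np.cos(yaw),np.sin(yaw),0]);ey=np.array([-ex[1],ex[0],0]);ez=np.array([0,0,1.])
N0=np.array([.606,-.022,.112])
ax=-np.sin(np.radians(35))*ex+np.cos(np.radians(35))*ez
K0=np.append((N0-.115*ex)[:2],.1037)
E
python3 - <<'E'
from h import *
def circ(c,a,r):
    u=ey if abs(a@ey)<.5 else ex; v=np.cross(a,u);t=np.linspace(0,2*np.pi,40)
    return c+r*(np.outer(np.cos(t),u)+np.outer(np.sin(t),v))
for n,o in(("scene",(220,125)),("top",(195,115))):
    im=cv2.imread(f"pics/{n}0.png")[o[1]:o[1]+120,o[0]:o[0]+160];im=cv2.resize(im,None,fx=5,fy=5,interpolation=cv2.INTER_CUBIC)
    def dr(X,c,cl=True):
        p=((proj(n,X)-o)*5+2).astype(int);cv2.polylines(im,[p.reshape(-1,1,2)],cl,c,1)
    dr(circ(K0+.014*ax,ax,.018),(255,0,0));dr(circ(K0-.012*ax,ax,.018),(255,255,0))
    dr(circ(N0,ez,.0295),(0,255,0));dr(np.array([N0+i*.045*ex+j*.042*ey for i,j in((1,1),(1,-1),(-1,-1),(-1,1))]),(0,255,0))
    dr(np.array([N0+i*.042*ex+j*.045*ey for i,j in((1,1),(1,-1),(-1,-1),(-1,1))]),(0,0,255))
    h=K0+.008*ex+.087*ez+.006*ez
    dr(np.array([h+.042*ey,h-.042*ey,h-.042*ey+.046*ex,h+.042*ey+.046*ex]),(0,0,255))
    dr(circ(np.array([*(N0-.08*ey)[:2],.054]),ez,.01),(0,255,0))
    cv2.imwrite(f"pics/{n}ov.png",im)
E
```

```text
(no output)
```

View pics/sceneov.png

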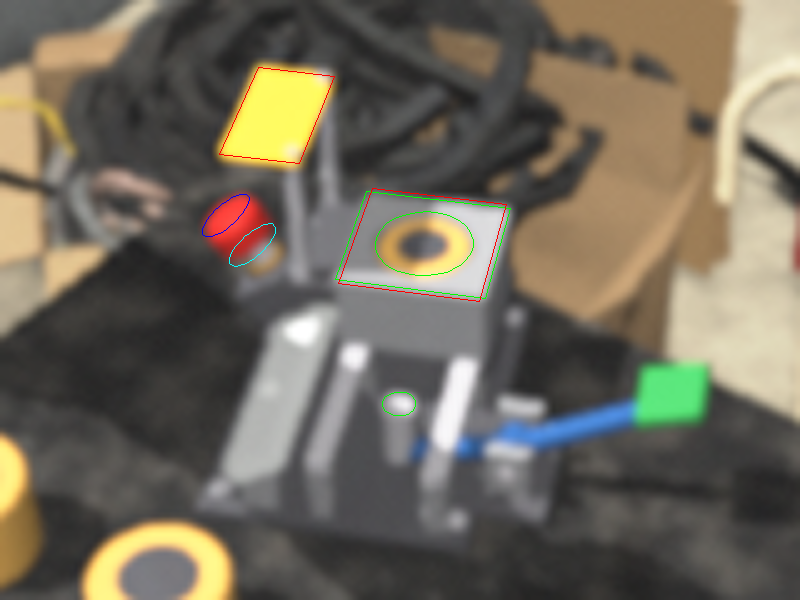

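View pics/topov.png

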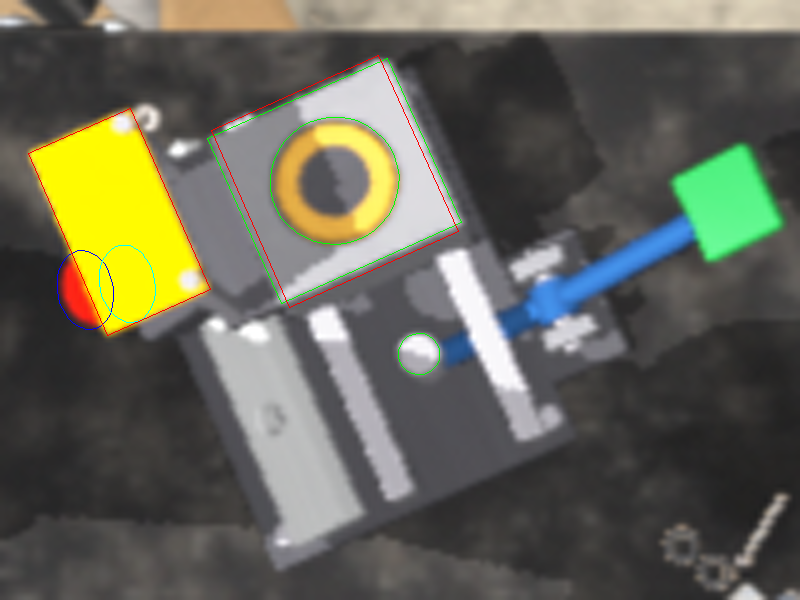

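```bash
cat >> h.py <<'E'
def RT(x,y):
    x=x/np.linalg.norm(x);y=y/np.linalg.norm(y);return np.c_[x,y,np.cross(x,y)]
def rel(Rt,pt,s=None):
    s=s or monitor.observe();R=Ro.from_euler('xyz',s['tool_rot']).as_matrix()
    rv=Ro.from_matrix(R.T@Rt).as_rotvec();t=R.T@(np.array(pt)-s['position'])*1000
    print('turn',rv.round(4),'shift',t.round(1),'t',s['clock'],'F',s['force'].round(1),'w',round(s['grip_width'],4));return rv,t
RK=RT(ey,-ax)
E
python3 -c "
from h import *
print(K0,K0+.12*ax)
rel(RK,K0+.12*ax)
"
```

```text
[0.55776774 0.0823966  0.1037    ] [0.52890004 0.14487948 0.20199825]
turn [-0.586   0.6646  0.2086] shift [-263.4   40.1 -412.5] t 0.1 F [ 0.8 -0.6 -0.1] w 0.0854
```

Request:
send_rows(series="-0.15 0.166 0.052 -66 10 -103 1;-0.293 0.332 0.104 -132 20 -206 1;-0.44 0.5 0.156 -198 30 -309 1;-0.586 0.6646 0.2086 -263.4 40.1 -412.5 1;-0.586 0.6646 0.2086 -263.4 40.1 -412.5 1;-0.586 0.6646 0.2086 -263.4 40.1 -412.5 1;-0.586 0.6646 0.2086 -263.4 40.1 -412.5 1;-0.586 0.6646 0.2086 -263.4 40.1 -412.5 1;-0.586 0.6646 0.2086 -263.4 40.1 -412.5 1;-0.586 0.6646 0.2086 -263.4 40.1 -412.5 1;-0.586 0.6646 0.2086 -263.4 40.1 -412.5 1;-0.586 0.6646 0.2086 -263.4 40.1 -412.5 1;-0.586 0.6646 0.2086 -263.4 40.1 -412.5 1;-0.586 0.6646 0.2086 -263.4 40.1 -412.5 1;-0.586 0.6646 0.2086 -263.4 40.1 -412.5 1;-0.586 0.6646 0.2086 -263.4 40.1 -412.5 1", force=90)

```text
clock: 1.43
position: [0.5287, 0.1464, 0.202]
tool_rot: [-2.181, -0.001, 0.434]
force: [0.0, -0.2, -0.1]
grip_width: 0.0855
```

```bash
python3 -c "
from h import *
rel(RK,K0+.12*ax)
rel(RK,K0-.006*ax)
print(monitor.observe()['qpos'].round(3))
for n,o in(('scene',(220,125)),('top',(195,115))):
    im=cams.grab_frame(n)[:,:,::-1][75:245,180:400];cv2.imwrite(f'pics/{n}1.png',cv2.resize(im,None,fx=3.5,fy=3.5,interpolation=cv2.INTER_CUBIC))
"
```

```text
turn [-0.0011  0.0011  0.0013] shift [-0.4  0.8 -1.2] t 1.4333 F [ 0.  -0.2 -0.1] w 0.0855
turn [-0.0011  0.0011  0.0013] shift [ -0.6 126.8  -1.3] t 1.4333 F [ 0.  -0.2 -0.1] w 0.0855
[-1.025  0.575  0.441  1.907  0.472  0.891 -0.533]
```

View pics/scene1.png

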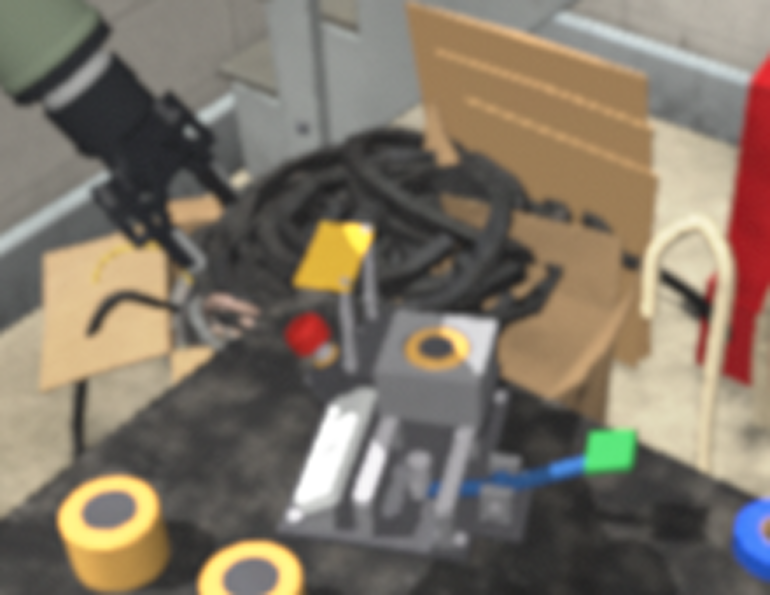

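View pics/top1.png

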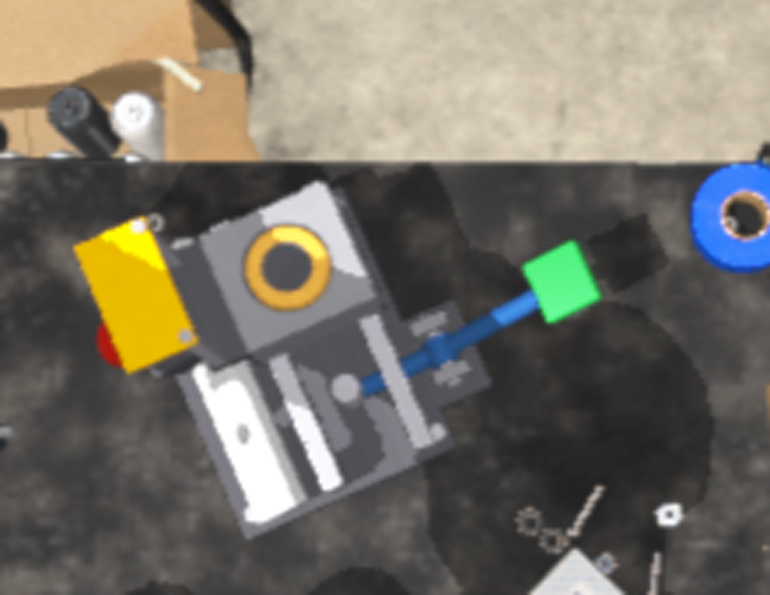

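Request:
send_rows(series="0 0 0 -0.5 30 -1.3 1;0 0 0 -0.5 60 -1.3 1;0 0 0 -0.5 85 -1.3 1;0 0 0 -0.5 105 -1.3 1;0 0 0 -0.5 118 -1.3 1;0 0 0 -0.5 125 -1.3 1;0 0 0 -0.5 128 -1.3 1;0 0 0 -0.5 128.5 -1.3 1;0 0 0 -0.5 128.5 -1.3 1")

```text
clock: 2.28
position: [0.56, 0.078, 0.098]
tool_rot: [-2.181, -0.001, 0.434]
force: [-0.4, -0.6, -0.0]
grip_width: 0.0851
```

```bash
python3 -c "
from h import *
rel(RK,K0-.008*ax)
for n,o in(('scene',(220,125)),('top',(195,115))):
    im=cams.grab_frame(n)[:,:,::-1][75:245,180:400];cv2.imwrite(f'pics/{n}2.png',cv2.resize(im,None,fx=3.5,fy=3.5,interpolation=cv2.INTER_CUBIC))
"
```

```text
turn [-0.0009 -0.0001  0.0015] shift [-0.2  0.5  0.8] t 2.2833 F [-0.4 -0.6 -0. ] w 0.0851
```

View pics/scene2.png

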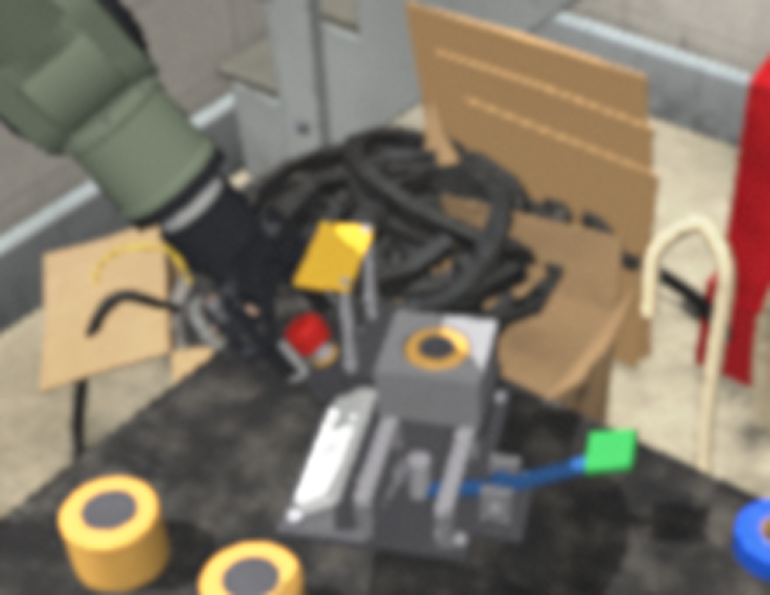

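View pics/top2.png

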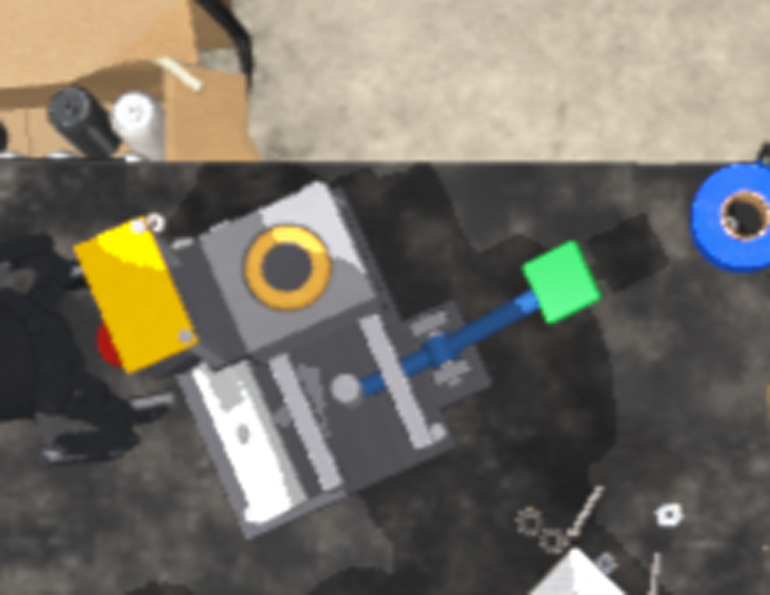

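The fingers straddle the red knob: the near fingertip is at (298,372) in the enlarged scene view and the knob at (310,333). Now closing.

Request:
send_rows(series="0 0 0 0 0 0 0.3;0 0 0 0 0 0 0.3;0 0 0 0 0 0 0;0 0 0 0 0 0 0;0 0 0 0 0 0 0;0 0 0 0 0 0 0;0 0 0 0 0 0 0;0 0 0 0 0 0 0;0 0 0 0 0 0 0;0 0 0 0 0 0 0", force=90)

```text
clock: 3.22
position: [0.5603, 0.0778, 0.0981]
tool_rot: [-2.181, -0.002, 0.433]
force: [-2.6, 3.8, 10.3]
grip_width: 0.0335
```

Request:
send_rows(series="0 0 0 0 -3 0 0;0 0 0 0 -6 0 0;0 0 0 0 -9 0 0;0 0 0 0 -12 0 0;0 0 0 0 -15 0 0;0 0 0 0 -17 0 0;0 0 0 0 -17 0 0;0 0 0 0 -17 0 0;0 0 0 0 -17 0 0")

```text
clock: 3.97
position: [0.5557, 0.0859, 0.1114]
tool_rot: [-2.181, -0.0, 0.433]
force: [1.3, -4.1, -10.1]
grip_width: 0.0332
```

```bash
python3 -c "
from h import *
rel(RK,K0-.008*ax); print(monitor.observe()['force']@ax)
for n,o in(('scene',(220,125)),):
    im=cams.grab_frame(n)[:,:,::-1][75:245,180:400];cv2.imwrite(f'pics/{n}3.png',cv2.resize(im,None,fx=3.5,fy=3.5,interpolation=cv2.INTER_CUBIC))
"
```

```text
turn [-0.0006 -0.0003  0.0001] shift [ 0.5 16.6  1.1] t 3.9667 F [  1.3  -4.1 -10.1] w 0.0332
-10.748840891564118
```

View pics/scene3.png

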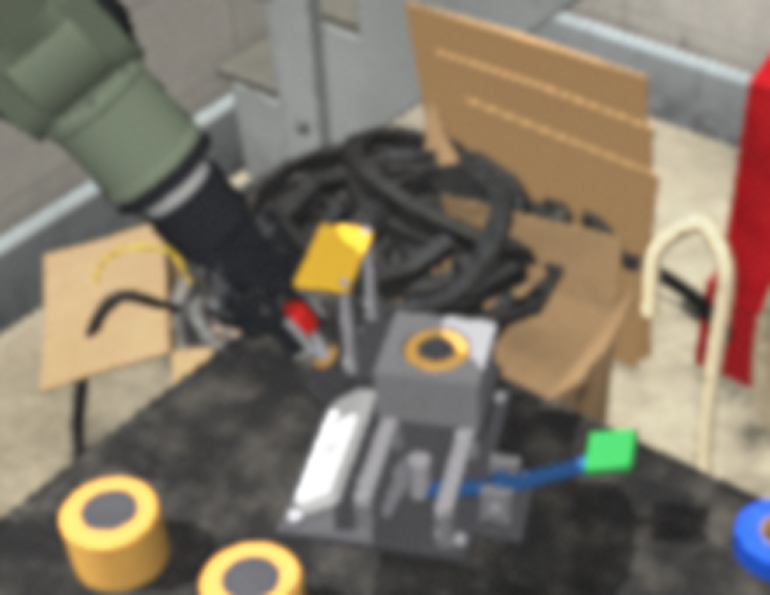

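The knob is out: 10.7 N along the axis matches a draw of about 16 mm. Sliding towards the robot.

Request:
send_rows(series="0 0 0 -2 0 0 0;0 0 0 -6 0 0 0;0 0 0 -11 0 0 0;0 0 0 -16 0 0 0;0 0 0 -21 0 0 0;0 0 0 -26 0 0 0;0 0 0 -31 0 0 0;0 0 0 -36 0 0 0;0 0 0 -41 0 0 0;0 0 0 -46 0 0 0;0 0 0 -51 0 0 0;0 0 0 -56 0 0 0;0 0 0 -61 0 0 0;0 0 0 -66 0 0 0;0 0 0 -70 0 0 0;0 0 0 -74 0 0 0;0 0 0 -77 0 0 0;0 0 0 -79 0 0 0;0 0 0 -80 0 0 0;0 0 0 -80 0 0 0")

```text
clock: 5.68
position: [0.483, 0.0526, 0.1114]
tool_rot: [-2.181, -0.0, 0.433]
force: [-2.2, 3.0, -15.9]
grip_width: 0.0331
```

```bash
python3 -c "
from h import *
rel(RK,K0-.08*ey-.008*ax); print(monitor.observe()['force']@np.c_[ex,ey,ax])
for n in('scene','top'):
    im=cams.grab_frame(n)[:,:,::-1][75:245,180:400];cv2.imwrite(f'pics/{n}4.png',cv2.resize(im,None,fx=3.5,fy=3.5,interpolation=cv2.INTER_CUBIC))
"
```

```text
turn [-0.0009 -0.0001  0.0005] shift [ 0.4 16.8  0.8] t 5.6833 F [ -2.2   3.  -15.9] w 0.0331
[ -3.67452864  -0.71916511 -10.9482075 ]
```

View pics/scene4.png

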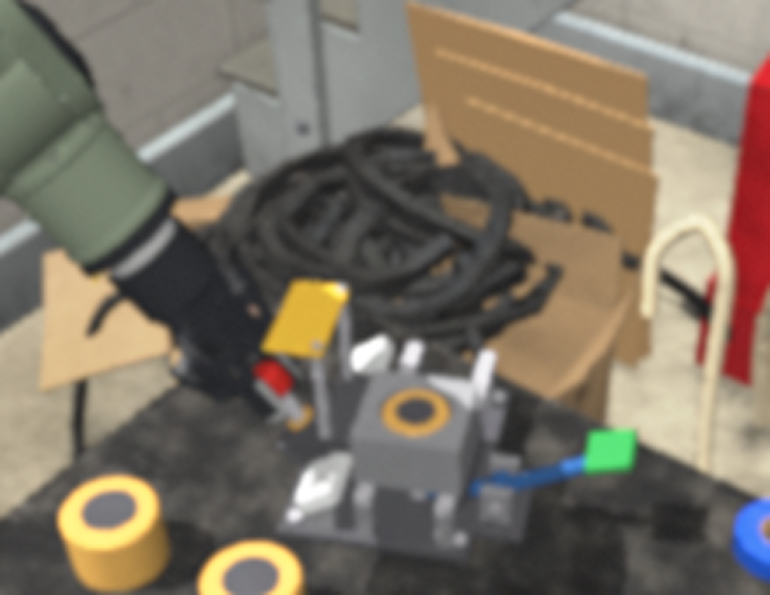

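View pics/top4.png

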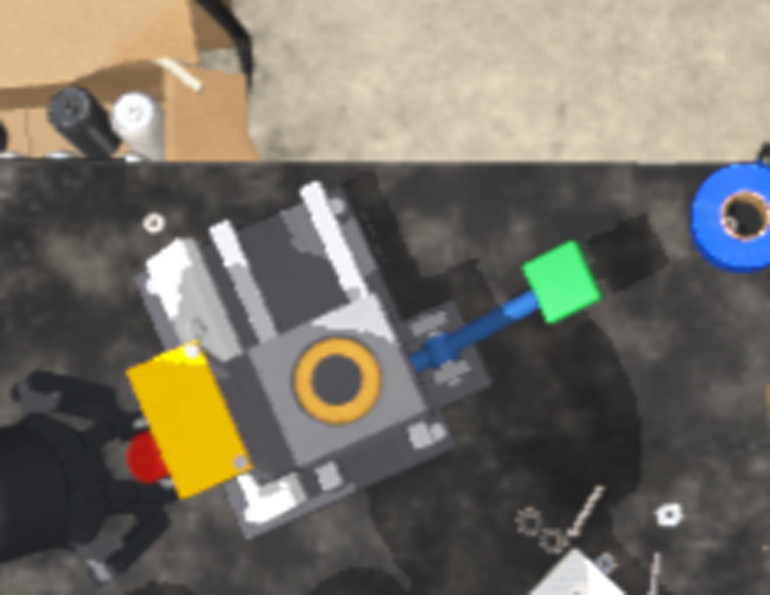

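The shuttle has moved; the blank now shows at (337,379) in the enlarged top view. Lowering the plunger.

Request:
send_rows(series="0 0 0 0 2 0 0;0 0 0 0 4 0 0;0 0 0 0 6 0 0;0 0 0 0 8 0 0;0 0 0 0 9 0 0;0 0 0 0 10 0 0;0 0 0 0 10 0 0;0 0 0 0 10 0 0")

```text
clock: 6.45
position: [0.4857, 0.0474, 0.1031]
tool_rot: [-2.181, -0.001, 0.433]
force: [-3.7, 5.8, -13.2]
grip_width: 0.0332
```

```bash
python3 -c "
from h import *
rel(RK,K0-.08*ey-.008*ax); print(monitor.observe()['force']@np.c_[ex,ey,ax])
im=cams.grab_frame('top'); hsv=cv2.cvtColor(im,cv2.COLOR_RGB2HSV)[170:197,262:292]
m=cv2.inRange(hsv,(12,120,60),(28,255,255)); c=max(cv2.findContours(m,0,2)[0],key=cv2.contourArea);(x,y),_,_=cv2.fitEllipse(c);X=onz('top',(x+262,y+170),.11);print(X,(X-N0)@np.c_[ex,ey])
"
```

```text
turn [-0.0009 -0.0002  0.0007] shift [0.1 6.6 0.9] t 6.45 F [ -3.7   5.8 -13.2] w 0.0332
[-6.83919725 -0.91274962 -6.87399001]
[ 0.53144201 -0.05588804  0.11      ] [-0.00050699 -0.0818965 ]
```

Axis force is 6.9 N at a draw of about 6 mm, so the pin is already entering the hole.

Request:
send_rows(series="0 0 0 0 2 0 0;0 0 0 0 4 0 0;0 0 0 0 5 0 0;0 0 0 0 6 0 0;0 0 0 0 7 0 0;0 0 0 0 7 0 0;0 0 0 0 7 0 0")

```text
clock: 7.08
position: [0.4885, 0.0451, 0.0981]
tool_rot: [-2.18, -0.003, 0.435]
force: [-5.6, 15.8, 10.6]
grip_width: 0.0331
```

```bash
python3 -c "
from h import *
rel(RK,K0-.08*ey-.008*ax); print(monitor.observe()['force']@np.c_[ex,ey,ax])
"
```

```text
turn [-0.0014 -0.0003  0.0038] shift [-1.5  0.6  0.8] t 7.0833 F [-5.6 15.8 10.6] w 0.0331
[-16.68339085   1.51066145  18.23757247]
```

Fully home, with the axial force now reversed. Releasing and backing out.

Request:
send_rows(series="0 0 0 0 -1 0 0.3;0 0 0 0 -1 0 0.6;0 0 0 0 -1 0 1;0 0 0 0 -1 0 1;0 0 0 0 -1 0 1;0 0 0 0 -1 0 1;0 0 0 0 -1 0 1;0 0 0 0 -15 0 1;0 0 0 0 -35 0 1;0 0 0 0 -65 0 1;0 0 0 0 -100 0 1;0 0 0 0 -130 0 1;0 0 0 0 -150 0 1;0 0 0 0 -150 0 1;0 0 0 0 -150 0 1")

```text
clock: 8.33
position: [0.4513, 0.1222, 0.2209]
tool_rot: [-2.18, -0.002, 0.434]
force: [-0.3, 0.0, 0.7]
grip_width: 0.0854
```

```bash
python3 -c "
from h import *
rel(RK,K0-.08*ey-.008*ax); print(monitor.observe()['force']@np.c_[ex,ey,ax],monitor.observe()['position'])
im=cams.grab_frame('top');o=im; hsv=cv2.cvtColor(im,cv2.COLOR_RGB2HSV)[170:197,262:292]
m=cv2.inRange(hsv,(12,120,60),(28,255,255)); c=max(cv2.findContours(m,0,2)[0],key=cv2.contourArea);(x,y),_,_=cv2.fitEllipse(c);X=onz('top',(x+262,y+170),.11);print(X,(X-N0)@np.c_[ex,ey])
cv2.imwrite('pics/top5.png',cv2.resize(im[:,:,::-1][75:245,180:400],None,fx=3.5,fy=3.5,interpolation=cv2.INTER_CUBIC))
im=cams.grab_frame('scene');cv2.imwrite('pics/scene5.png',cv2.resize(im[:,:,::-1][130:245,220:380],None,fx=5,fy=5,interpolation=cv2.INTER_CUBIC))
"
```

```text
turn [-0.0016 -0.0003  0.0022] shift [ -0.3 150.3   0.8] t 8.3333 F [-0.3  0.   0.7] w 0.0854
[-0.12767542 -0.27378031  0.62450678] [0.45128436 0.12216253 0.22085061]
[ 0.53224811 -0.05549977  0.11      ] [-0.00052137 -0.08100188]
```

View pics/scene5.png

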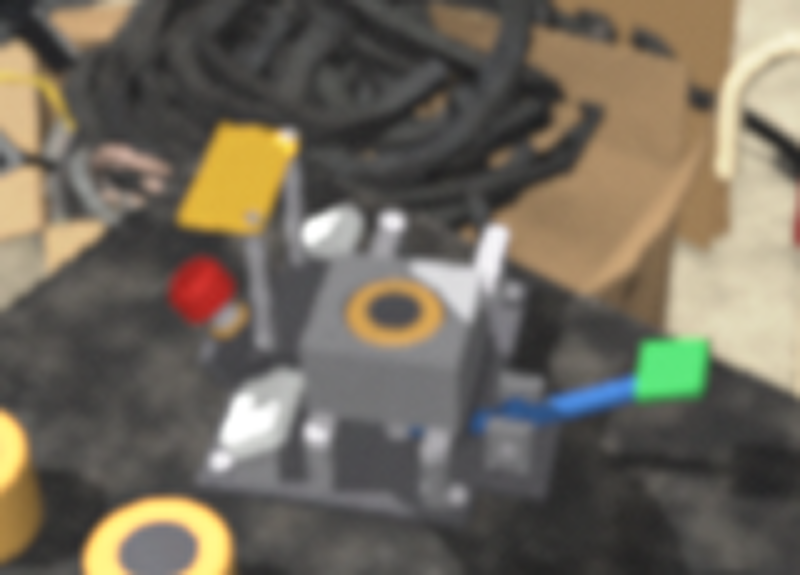

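View pics/top5.png

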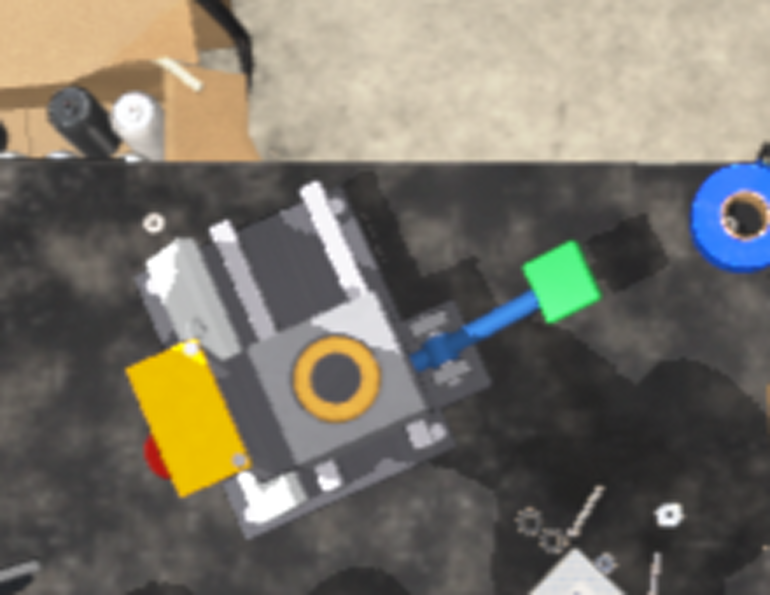

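```bash
cat >> h.py <<'E'
E0=np.array([.5334,-.0556,.112]); RD=RT(ey,-ez)
PAD=np.array([.6007,-.2026,.092])
E
python3 -c "
from h import *
print((PAD-E0)@np.c_[ex,ey], (onz('top',(304.2,174.6),.036)-E0)@np.c_[ex,ey])
t=onz('top',(393,136),.024);print(t,(t-E0)@np.c_[ex,ey])
p=monitor.observe()['position']
rel(RD,[.48,.09,.33]);rel(RD,[.56,-.1,.30]);rel(RD,PAD+.04*ez)
"
```

```text
[ 0.16167244 -0.0005587 ] [0.06759199 0.0008866 ]
[ 0.66315645 -0.33814189  0.024     ] [ 0.31091181 -0.00070871]
turn [ 6.108e-01 -5.000e-04 -3.000e-04] shift [ 13.3 -67.1 -96. ] t 8.4333 F [ 0.4 -0.1 -0.8] w 0.0858
turn [ 6.108e-01 -5.000e-04 -3.000e-04] shift [   6.4   75.7 -247.6] t 8.4333 F [ 0.4 -0.1 -0.8] w 0.0858
turn [ 6.108e-01 -5.000e-04 -3.000e-04] shift [   0.4  276.5 -241.5] t 8.4333 F [ 0.4 -0.1 -0.8] w 0.0858
```

Request:
send_rows(series="0.12 0 0 4 -25 -35 0.5;0.24 0 0 9 -50 -70 0;0.36 0 0 13 -67 -96 0;0.48 0 0 13 -45 -125 0;0.611 0 0 11 -15 -155 0;0.611 0 0 9 20 -190 0;0.611 0 0 7 50 -220 0;0.611 0 0 6.4 75.7 -247.6 0;0.611 0 0 5 115 -247 0;0.611 0 0 4 155 -246 0;0.611 0 0 3 195 -245 0;0.611 0 0 2 235 -243 0;0.611 0 0 0.4 270 -241.5 0;0.611 0 0 0.4 276.5 -241.5 0;0.611 0 0 0.4 276.5 -241.5 0;0.611 0 0 0.4 276.5 -241.5 0;0.611 0 0 0.4 276.5 -241.5 0")

```text
clock: 9.85
position: [0.6007, -0.2019, 0.1322]
tool_rot: [-1.57, 0.0, 0.432]
force: [0.7, 0.3, 1.0]
grip_width: -0.0002
```

```bash
python3 -c "
from h import *
rel(RD,PAD+.01*ez)
im=cams.grab_frame('top')
cv2.imwrite('pics/top6.png',cv2.resize(im[:,:,::-1][75:245,240:460],None,fx=3.5,fy=3.5,interpolation=cv2.INTER_CUBIC))
im=cams.grab_frame('scene');cv2.imwrite('pics/scene6.png',cv2.resize(im[:,:,::-1][130:245,260:420],None,fx=5,fy=5,interpolation=cv2.INTER_CUBIC))
"
```

```text
turn [-0.0009 -0.0008 -0.0001] shift [-0.3 30.2 -0.7] t 9.85 F [0.7 0.3 1. ] w -0.0002
```

View pics/scene6.png

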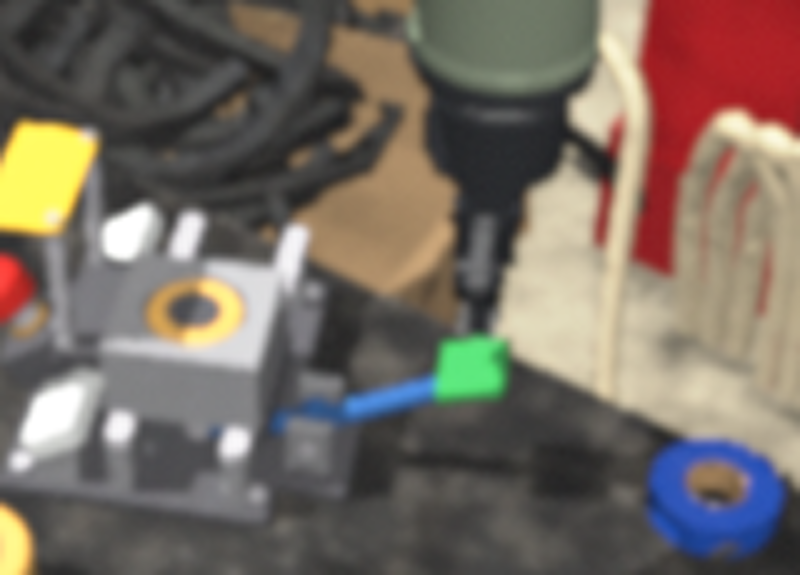

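View pics/top6.png

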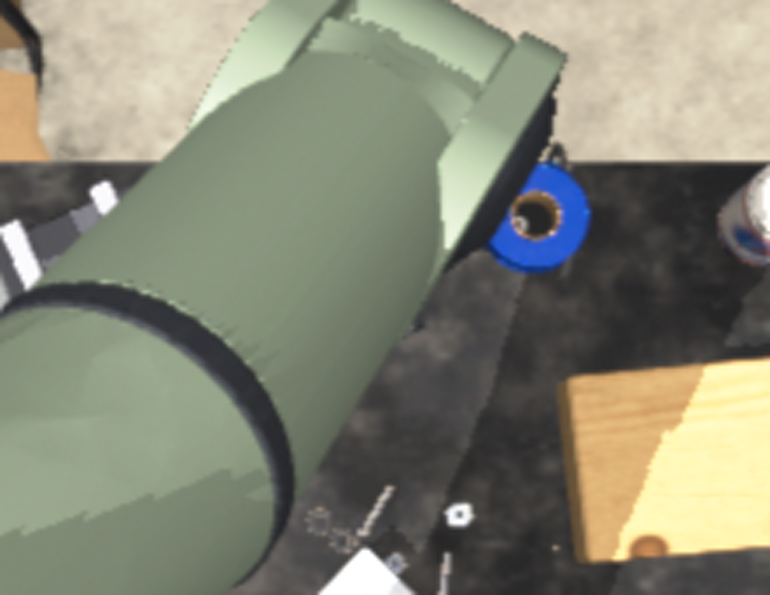

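Request:
send_rows(series="0 0 0 -0.3 12 -0.7 0;0 0 0 -0.3 22 -0.7 0;0 0 0 -0.3 28 -0.7 0;0 0 0 -0.3 32 -2 0;0 0 0 -0.3 37 -4.6 0;0 0 0 -0.3 42 -7 0;0 0 0 -0.3 47 -9.3 0;0 0 0 -0.3 52 -11 0;0 0 0 -0.3 57 -12.8 0;0 0 0 -0.3 62 -14 0;0 0 0 -0.3 67 -15.3 0;0 0 0 -0.3 72 -16.2 0;0 0 0 -0.3 76 -16.8 0;0 0 0 -0.3 80 -17.2 0;0 0 0 -0.3 83 -17.4 0;0 0 0 -0.3 86 -17.5 0;0 0 0 -0.3 88 -17.5 0;0 0 0 -0.3 88 -17.5 0")

```text
clock: 11.45
position: [0.6087, -0.2181, 0.0443]
tool_rot: [-1.572, -0.002, 0.433]
force: [1.1, -3.6, 4.2]
grip_width: -0.0003
```

```bash
python3 -c "
from h import *
rel(RD,PAD)
im=cams.grab_frame('scene');cv2.imwrite('pics/scene7.png',cv2.resize(im[:,:,::-1][130:245,260:420],None,fx=5,fy=5,interpolation=cv2.INTER_CUBIC))
"
```

```text
turn [ 0.0008 -0.0001  0.0016] shift [ -0.7 -47.7  17.3] t 11.45 F [ 1.1 -3.6  4.2] w -0.0003
```

View pics/scene7.png

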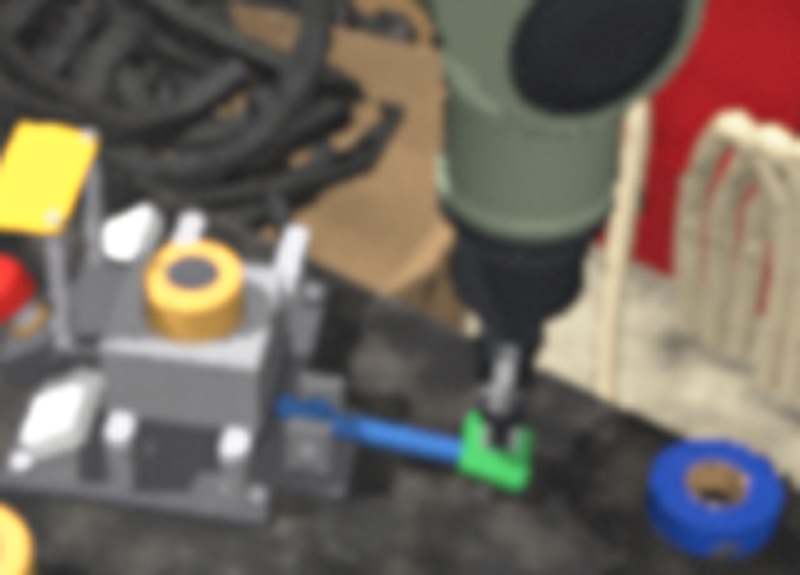

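The blank is rising, at (195,290) in the enlarged scene view. A few more mm to reach the stop.

Request:
send_rows(series="0 0 0 0 1 0 0;0 0 0 0 2 0 0;0 0 0 0 3 0 0;0 0 0 0 4 0 0;0 0 0 0 4 0 0;0 0 0 0 4 0 0")

```text
clock: 12.0
position: [0.6089, -0.2181, 0.0419]
tool_rot: [-1.572, -0.002, 0.433]
force: [-5.0, -0.7, 29.5]
grip_width: -0.0001
```

Request:
send_rows(series="0 0 0 0 0.5 0 0;0 0 0 0 0.5 0 0;0 0 0 0 0.5 0 0;0 0 0 0 0.5 0 0")

```text
clock: 12.33
position: [0.609, -0.2181, 0.0418]
tool_rot: [-1.572, -0.003, 0.433]
force: [-6.6, 0.3, 35.4]
grip_width: -0.0003
```

```bash
python3 -c "
from h import *
B=onz
rel(RD,[.6,-.21,.25])
rel(RD,E0+[0,0,.25-.112])
"
```

```text
turn [ 0.0009 -0.0002  0.0027] shift [  -4.2 -208.2   11. ] t 12.3333 F [-6.6  0.3 35.4] w -0.0003
turn [ 0.0009 -0.0002  0.0027] shift [ 1.000e-01 -2.084e+02  1.791e+02] t 12.3333 F [-6.6  0.3 35.4] w -0.0003
```

Request:
send_rows(series="0 0 0 0 -10 0 0;0 0 0 0 -40 0 0;0 0 0 0 -80 0 0;0 0 0 0 -120 0 1;0 0 0 0 -160 0 1;0 0 0 0 -200 0 1;0 0 0 0 -208 0 1;0 0 0 0 -208 0 1;0 0 0 0 -208 0 1;0 0 0 0 -208 0 1")

```text
clock: 13.17
position: [0.6077, -0.2172, 0.2465]
tool_rot: [-1.569, 0.001, 0.433]
force: [-0.3, 0.2, -0.4]
grip_width: 0.0831
```

```bash
python3 -c "
from h import *
rel(RD,E0+[0,0,.25-.112])
im=cams.grab_frame('scene');cv2.imwrite('pics/scene8.png',cv2.resize(im[:,:,::-1][130:245,240:400],None,fx=5,fy=5,interpolation=cv2.INTER_CUBIC))
im=cams.grab_frame('top');cv2.imwrite('pics/top8.png',im[:,:,::-1])
"
```

```text
turn [-0.0021  0.0004 -0.0005] shift [  0.4  -3.1 177.9] t 13.1667 F [-0.3  0.2 -0.4] w 0.0831
```

View pics/scene8.png

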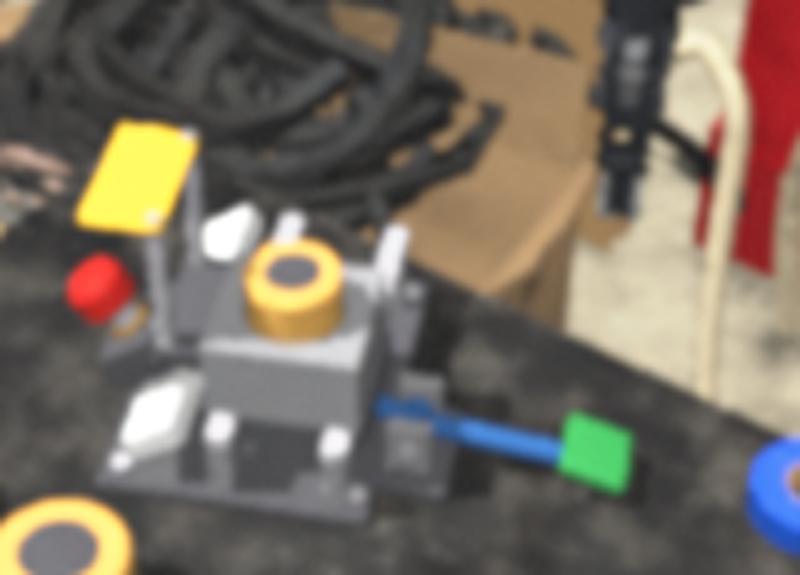

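View pics/top8.png

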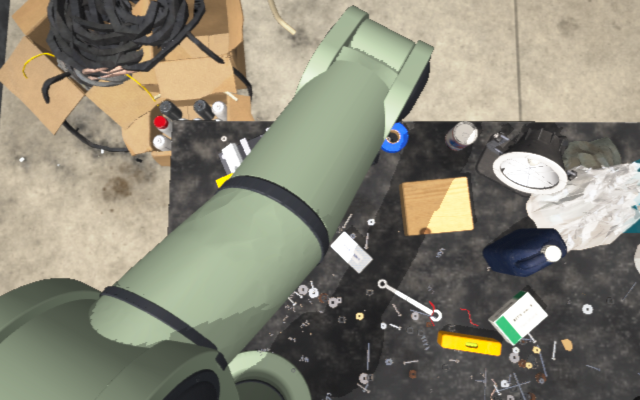

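```bash
python3 -c "
from h import *
im=cams.grab_frame('scene'); s=im[170:202,282:316]
h=cv2.cvtColor(s,cv2.COLOR_RGB2HSV);m=cv2.inRange(h,(12,120,60),(30,255,255))
print((m>0).sum())
X=onz('scene',(298.6,184.0),.140);print(X,(X-E0)@np.c_[ex,ey])
c=np.array([*E0[:2],.140])
print(proj('scene',c))
rel(RD,c+[0,0,.11]);rel(RD,c-[0,0,.016])
for q in [(401,182),(469,177),(474,232),(404,236)]: print(onz('top',q,.046))
a=cv2.imread('pics/top0.png')[165:250,385:490];cv2.imwrite('pics/blk.png',cv2.resize(a,None,fx=7,fy=7,interpolation=cv2.INTER_CUBIC))
a=cv2.imread('pics/scene0.png')[240:330,360:460];cv2.imwrite('pics/blks.png',cv2.resize(a,None,fx=6,fy=6,interpolation=cv2.INTER_CUBIC))
"
```

```text
213
[ 0.53316188 -0.05623159  0.14      ] [ 0.00047348 -0.00048106]
[[298.47232562 183.86713161]]
turn [-0.0019  0.0001 -0.0008] shift [  0.5  -3.1 178.2] t 13.3167 F [-0.3 -0.1 -0.4] w 0.0854
turn [-0.0019  0.0001 -0.0008] shift [  0.6 122.9 178. ] t 13.3167 F [-0.3 -0.1 -0.4] w 0.0854
[ 0.5439294  -0.35233527  0.046     ]
[ 0.55689949 -0.51776576  0.046     ]
[ 0.42376642 -0.52565156  0.046     ]
[ 0.41344929 -0.35763734  0.046     ]
```

View pics/blk.png

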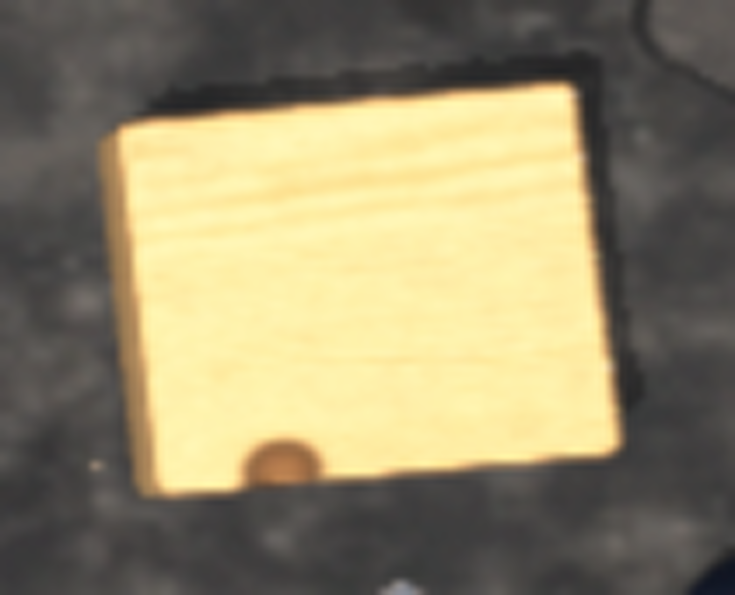

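View pics/blks.png

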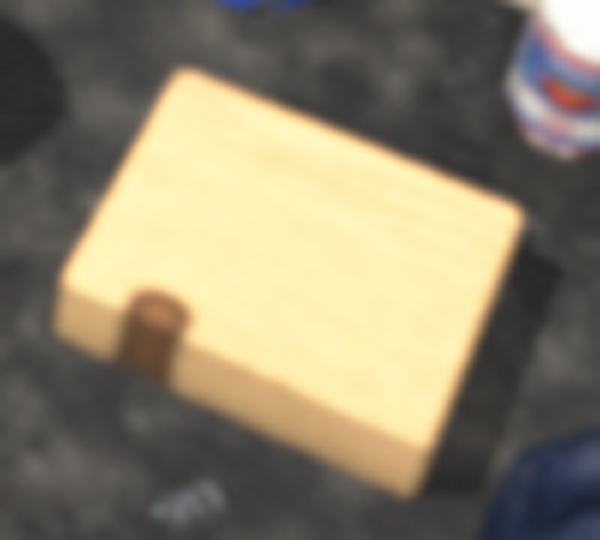

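The blank stands at E0 to within 0.5 mm, and the block's top centre is at about (437,206) in the top view. Moving over the blank.

Request:
send_rows(series="0 0 0 0 -3 30 1;0 0 0 0 -3 65 1;0 0 0 0 -3 100 1;0 0 0 0 -3 135 1;0 0 0 0 -3 162 1;0 0 0 0.5 -3 176 1;0 0 0 0.5 -3 178 1;0 0 0 0.5 -3 178 1;0 0 0 0.5 -3 178 1;0 0 0 0.5 25 178 1;0 0 0 0.5 55 178 1;0 0 0 0.5 80 178 1;0 0 0 0.5 100 178 1;0 0 0 0.5 113 178 1;0 0 0 0.5 120 178 1;0 0 0 0.5 123 178 1;0 0 0 0.5 123 178 1")

```text
clock: 14.73
position: [0.534, -0.0567, 0.1247]
tool_rot: [-1.57, -0.0, 0.432]
force: [0.3, -0.6, 0.2]
grip_width: 0.0857
```

```bash
python3 -c "
from h import *
rel(RD,np.array([*E0[:2],.124]))
im=cams.grab_frame('scene');cv2.imwrite('pics/scene9.png',cv2.resize(im[:,:,::-1][110:225,240:400],None,fx=5,fy=5,interpolation=cv2.INTER_CUBIC))
"
```

```text
turn [-0.0007 -0.001   0.0001] shift [-0.1  0.7  1.2] t 14.7333 F [ 0.3 -0.6  0.2] w 0.0857
```

View pics/scene9.png

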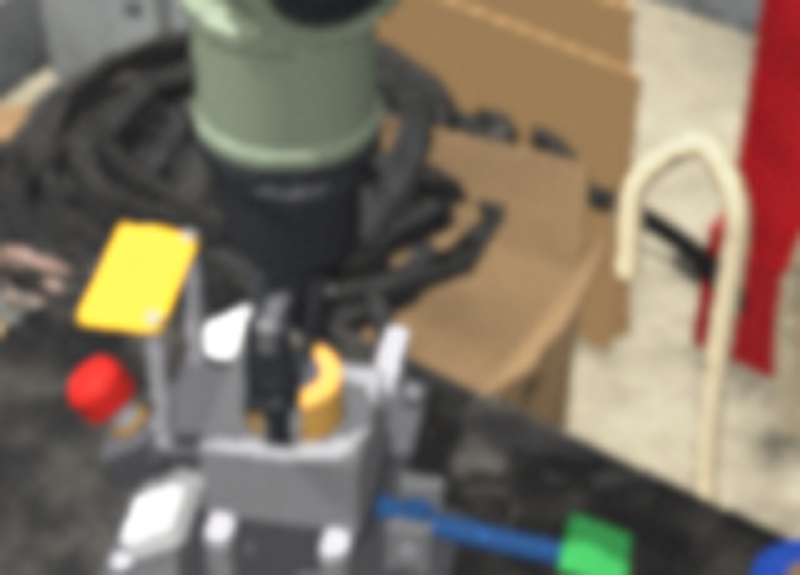

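The near finger, at (280,390), stands in front of the blank and clear of the nest. Closing.

Request:
send_rows(series="0 0 0 0 0 0.5 0.6;0 0 0 0 0 0.5 0.5;0 0 0 0 0 0.5 0.4;0 0 0 0 0 0.5 0.2;0 0 0 0 0 0.5 0.2;0 0 0 0 0 0.5 0.2;0 0 0 0 0 0.5 0.2;0 0 0 0 0 0.5 0.2", force=60)

```text
clock: 15.45
position: [0.5339, -0.0555, 0.1253]
tool_rot: [-1.57, -0.001, 0.433]
force: [-0.8, -0.8, 5.7]
grip_width: 0.0539
```

Request:
send_rows(series="0 0 0 0 -2 0 0.2;0 0 0 0 -6 0 0.2;0 0 0 0 -12 0 0.2;0 0 0 0 -20 0 0.2;0 0 0 0 -30 0 0.2;0 0 0 0 -42 0 0.2;0 0 0 0 -55 0 0.2;0 0 0 0 -68 0 0.2;0 0 0 0 -80 0 0.2;0 0 0 0 -90 0 0.2;0 0 0 0 -95 0 0.2;0 0 0 0 -95 0 0.2;0 0 0 0 -95 0 0.2")

```text
clock: 16.53
position: [0.5336, -0.0554, 0.2199]
tool_rot: [-1.57, -0.001, 0.433]
force: [-0.5, -0.3, -4.3]
grip_width: 0.0541
```

```bash
python3 -c "
from h import *
b=onz('top',(385+(368-3)/7,165+(289.5-3)/7),.046);print(b)
rel(RD,np.array([*b[:2],.22]))
im=cams.grab_frame('scene');cv2.imwrite('pics/scene10.png',cv2.resize(im[:,:,::-1][110:225,240:400],None,fx=5,fy=5,interpolation=cv2.INTER_CUBIC))
"
```

```text
[ 0.48606489 -0.43872756  0.046     ]
turn [-0.0008  0.0002  0.0008] shift [-204.    -0.5 -328. ] t 16.5333 F [-0.5 -0.3 -4.3] w 0.0541
```

View pics/scene10.png

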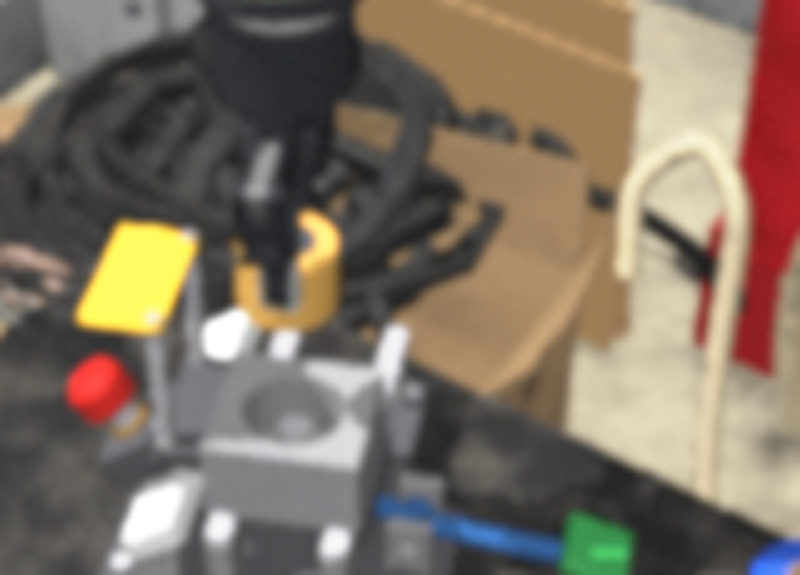

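The blank (300,270) is held upright, and its weight reads 4.3 N. Carrying it to the block.

Request:
send_rows(series="0 0 0 -5 0 -8 0.2;0 0 0 -15 0 -24 0.2;0 0 0 -30 0 -48 0.2;0 0 0 -46 0 -74 0.2;0 0 0 -62 0 -100 0.2;0 0 0 -78 0 -126 0.2;0 0 0 -94 0 -152 0.2;0 0 0 -110 0 -178 0.2;0 0 0 -126 0 -204 0.2;0 0 0 -142 0 -230 0.2;0 0 0 -158 0 -255 0.2;0 0 0 -174 0 -280 0.2;0 0 0 -187 0 -301 0.2;0 0 0 -196 0 -316 0.2;0 0 0 -202 0 -325 0.2;0 0 0 -204 0 -328 0.2;0 0 0 -204 0 -328 0.2;0 0 0 -204 0 -328 0.2;0 0 0 -204 0 -328 0.2")

```text
clock: 18.17
position: [0.4866, -0.4375, 0.2194]
tool_rot: [-1.569, -0.001, 0.434]
force: [0.0, 0.2, -3.0]
grip_width: 0.0541
```

```bash
python3 -c "
from h import *
rel(RD,np.array([.486,-.4387,.0733]))
im=cams.grab_frame('scene');cv2.imwrite('pics/scene11.png',cv2.resize(im[:,:,::-1][170:330,340:500],None,fx=3.7,fy=3.7,interpolation=cv2.INTER_CUBIC))
"
```

```text
turn [-0.0014  0.0015  0.0011] shift [ -1.2 146.1  -1. ] t 18.1667 F [ 0.   0.2 -3. ] w 0.0541
```

View pics/scene11.png

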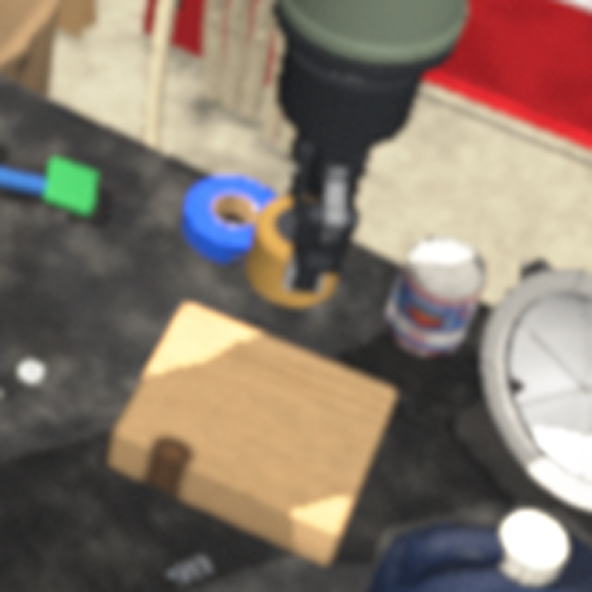

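The blank hangs above the block. Lowering it to 3 mm short of contact, then slowly the rest of the way.

Request:
send_rows(series="0 0 0 -1 10 -1 0.2;0 0 0 -1 28 -1 0.2;0 0 0 -1 48 -1 0.2;0 0 0 -1 68 -1 0.2;0 0 0 -1 88 -1 0.2;0 0 0 -1 106 -1 0.2;0 0 0 -1 121 -1 0.2;0 0 0 -1 132 -1 0.2;0 0 0 -1 139 -1 0.2;0 0 0 -1 142.5 -1 0.2;0 0 0 -1 142.5 -1 0.2;0 0 0 -1 142.5 -1 0.2")

```text
clock: 19.22
position: [0.4859, -0.4402, 0.0776]
tool_rot: [-1.571, -0.001, 0.433]
force: [-0.3, -0.7, -3.1]
grip_width: 0.0541
```

Request:
send_rows(series="0 0 0 0 0.7 0 0.2;0 0 0 0 1.4 0 0.2;0 0 0 0 2.1 0 0.2;0 0 0 0 2.8 0 0.2;0 0 0 0 2.8 0 0.2;0 0 0 0 2.8 0 0.2")

```text
clock: 19.72
position: [0.4856, -0.44, 0.0742]
tool_rot: [-1.57, -0.001, 0.433]
force: [0.1, 0.9, -4.6]
grip_width: 0.0541
```

Request:
send_rows(series="0 0 0 0 0.5 0 0.2;0 0 0 0 1 0 0.2;0 0 0 0 1 0 0.2;0 0 0 0 1 0 0.2")

```text
clock: 20.05
position: [0.4857, -0.4401, 0.074]
tool_rot: [-1.57, -0.001, 0.433]
force: [-3.3, 3.2, 7.9]
grip_width: 0.0543
```

Contact: the vertical force went from −4.6 N to +7.9 N. Releasing.

Request:
send_rows(series="0 0 0 0 -0.3 0 0.66;0 0 0 0 -0.3 0 0.7;0 0 0 0 -0.3 0 0.8;0 0 0 0 -0.3 0 0.9;0 0 0 0 -0.3 0 1;0 0 0 0 -0.3 0 1;0 0 0 0 -0.3 0 1;0 0 0 0 -0.3 0 1;0 0 0 0 -0.3 0 1")

```text
clock: 20.8
position: [0.4856, -0.44, 0.0735]
tool_rot: [-1.57, -0.001, 0.433]
force: [0.2, -0.0, -0.4]
grip_width: 0.0854
```

Request:
send_rows(series="0 0 0 0 -5 0 1;0 0 0 0 -15 0 1;0 0 0 0 -30 0 1;0 0 0 0 -55 0 1;0 0 0 0 -85 0 1;0 0 0 0 -120 0 1;0 0 0 0 -150 0 1;0 0 0 0 -165 0 1;0 0 0 0 -170 0 1;0 0 0 10 -170 25 1;0 0 0 25 -170 50 1;0 0 0 45 -170 80 1;0 0 0 60 -170 110 1;0 0 0 75 -170 130 1;0 0 0 75 -170 130 1;0 0 0 75 -170 130 1")

```text
clock: 22.13
position: [0.4995, -0.2893, 0.2439]
tool_rot: [-1.57, -0.001, 0.435]
force: [0.9, -0.7, 0.2]
grip_width: 0.0855
```

```bash
python3 -c "
from h import *
rel(RD,np.array([.486,-.4387,.0733]))
im=cams.grab_frame('scene');cv2.imwrite('pics/scene12.png',im[:,:,::-1])
cv2.imwrite('pics/scene12z.png',cv2.resize(im[:,:,::-1][150:310,240:460],None,fx=3.6,fy=3.6,interpolation=cv2.INTER_CUBIC))
im=cams.grab_frame('top');cv2.imwrite('pics/top12.png',im[:,:,::-1])
"
```

```text
turn [-0.0012  0.0025  0.001 ] shift [ -75.4  170.4 -130. ] t 22.1333 F [ 0.9 -0.7  0.2] w 0.0855
```

View pics/scene12z.png

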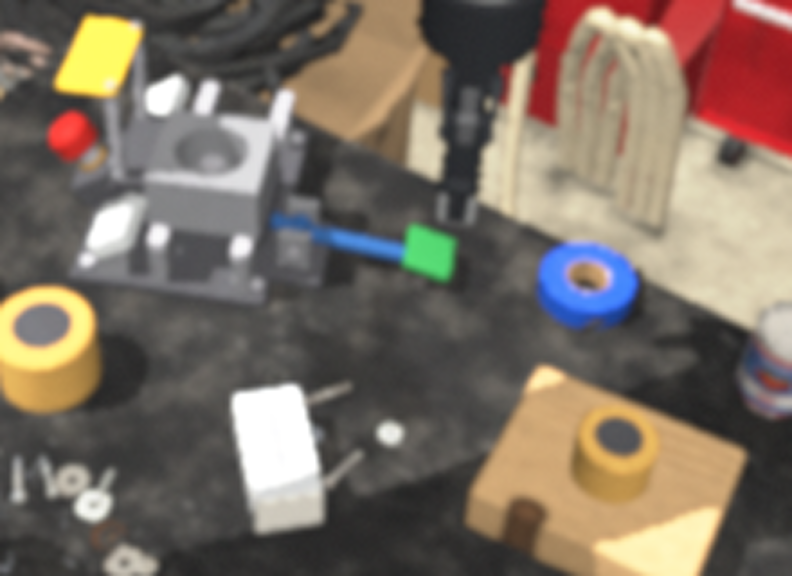

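View pics/top12.png

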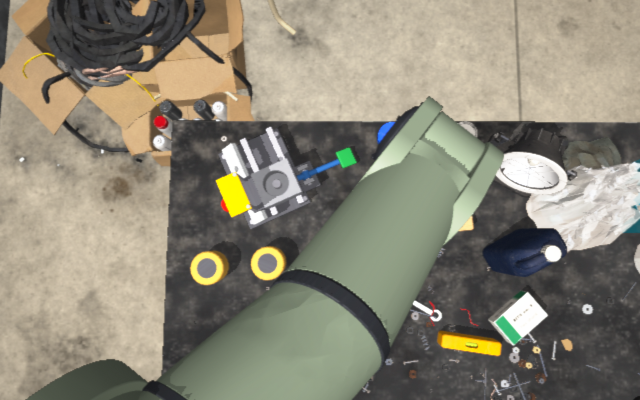

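The blank stands upright, well inside the block's top, at (615,455) in the enlarged scene view. The lever is down, the knob is home, and the box and tape are where they were. Handing in.

```bash
python3 -c "
from workcell import bot,monitor
print(bot.job_done()); print(monitor.observe()['clock'])
"
```

```text
the job is handed in; nothing more can be done
None
the job is handed in; nothing more can be done
```

The job is done and handed in; the last clock reading before hand-in was 22.1 s of the 72 s allowed. Hand-in gave no verdict.

- **Plunger and shuttle:** I drew the knob about 16 mm (10.7 N on its axis) and slid the shuttle 80 mm towards the robot. The pin seated fully: the axial force reversed at home, and the knob looked home in the picture. The camera put the nest 81 mm from its start, within the pin's 1.5 mm play.
- **Lever and blank:** I pressed the pad to its stop, where the force rose to 35 N with almost no further movement. The blank came up out of the nest. I gripped it at 60 N; the gripper read 54 mm for the 56 mm blank, about the same 2–3 mm short as on the 36 mm knob.
- **Placing:** I lowered the blank onto the middle of the block until I felt contact at about 8 N, opened the fingers and backed away.

In the last pictures the blank is upright and well inside the block's top, the lever is down, and the gripper is touching nothing. The box and tape look unmoved. In the last top view the arm hid the block, so that check rests on the scene camera and the TCP readings. No check failed.

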